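# Dial open the garage lock box and draw out its drawer

### The job

Open the steel lock box on the bench by its combination: turn the dial right (clockwise) so that its vane points at mark 4, then left (anticlockwise) past the long zero mark to mark 7, then right again past zero to mark 2, pausing about half a second on each mark and never running past 4 or 7 by as much as half a division. Leave the dial on 2, pull the drawer fully open and leave it open. Do not shift the tape measure on the box, nor the picture frame, flower pot and jar beside the drawer.

Things in the scene. Friction and masses are not known exactly. Their poses are not given: they have to be found in the camera images.
- lockbox: Grey steel lock box, 320 deep x 250 wide x 130 mm high, fixed to the bench. Origin: centre of its underside. Its own -x side is the front, with the drawer; +x the back; z up. The dial's axis is 20 mm from the middle towards the front, 140 mm from the case's front edge. The drawer front stands 12 mm proud of the case.
- dial (a joint): Dial angle, rad: 0 when the vane points at mark 0, growing clockwise (right, from above), 0.628 a mark, not wrapped: mark 4 reached clockwise from 0 is 2.513, mark 7 anticlockwise from 0 is -1.885, mark 2 clockwise from 0 is 1.257. Starts between -0.9 and 0.9. No stops within a turn either way; friction of 0.12 N m holds it. The drawer is locked unless the dial is within about 0.2 of mark 2.
- dial_center (a point): On the dial's axis, on the upper face of the black dial disc (140 mm diameter; face 144 mm above the bench). From the face rise a round steel hub of 32 mm diameter and one upright aluminium vane, 14 mm thick, from the hub out to 66 mm from the axis, both 34 mm high. The vane is the pointer; push it from either side or pinch it. The axes turn with the dial: -x points along the vane.
- mark_zero (a point): Outer end of mark 0, 98 mm from the dial's axis, straight towards the drawer, 132 mm above the bench. Round the dial lies a thin fixed aluminium disc of 200 mm diameter with ten dark radial marks 36 degrees apart: 0 is the long thick one (74 to 98 mm from the axis), the others (80 to 94 mm) count 1 to 9 clockwise seen from above.
- vane_tip (a point): Outer end of the vane, on its top edge: 66 mm from the dial's axis, 178 mm above the bench.
- drawer (a joint): How far the drawer is out, m: 0 shut, 0.09 at its stop. It slides along the box's own -x with about 3 N friction and stays where it is left.
- drawer_handle (a point): Middle of the drawer's handle: a level round steel bar, 12 mm diameter, 120 mm long, parallel to the drawer front, 105 mm above the bench, 56 mm off the drawer front, with a post at each end. The 50 mm gap between bar and front is open above and below: a finger can enter from above. Axes are the box's (pulls along -x).
- tape_measure: Bystander: grey tape measure, 50 x 66 x 38 mm, lying on the top of the box behind the dial. Origin: centre of its underside.
- frame: Bystander: dark wooden picture frame, 160 x 200 x 18 mm, lying flat on the bench. Origin: centre of its underside.
- flower_pot: Bystander: terracotta pot, 90 mm diameter, 85 mm high. Origin: centre of its underside.
- screw_jar: Bystander: glass jar, 64 mm diameter, 90 mm high. Origin: centre of its underside.

How it is judged:
By the outcome, as a careful person would: the job done as asked, in the order asked, and still so for the second after the job is handed in, with the robot touching nothing.
It also fails if it takes over 72 s, if anything falls off the work surface, if the arm or the gripper's body presses on something with over 40 N, if the wrist force passes 120 N, or if a joint passes its speed limit or range.

### The arm

A 7-joint arm with a two-finger parallel gripper is mounted at the origin on the work surface. World frame = base frame: x ahead of the robot, y to its left, z up, the work surface at z = 0. Lengths are in m, angles in rad, forces in N, time in s.
With the tool pointing down it reaches from about 0.425 to 0.875 m from the base axis. Payload 4.7 kg.
Tool frame: the origin (TCP) lies midway between the tips of the shut fingers; the grasp point (between the pads) lies ctrl.grasp_offset behind it (ctrl.grasp_offset is the distance from the TCP to the grasp point, in m); z points along the fingers, y is the line along which they close (so a half turn about z gives the same grasp; the last joint's range is limited). The gripper opens to 87 mm and grips with 3 to 60 N. Pads are 19 mm wide; open, the fingers measure 117 mm over their backs; the gripper's body (75 mm by 190 mm) begins 51 mm behind the grasp point.
Start: joints at [1.332, 0.321, -0.07, 1.45, 0.023, 1.371, -0.057], TCP at [0.163, -0.629, 0.223] pointing down, gripper open.
Joint ranges: [-2.86, 2.86], [-0.3, 2.09], [-1.38, 1.24], [0.06, 2.45], [-1.56, 4.7], [0.09, 2.05], [-2.69, 2.69]. Speed limits (rad/s): [2.57, 2.57, 3.14, 3.14, 3.14, 3.14, 3.14].

### API

Orientations are given as a rotation vector (axis times angle).
In Python, from bench import ctrl gives the robot as it stands. The module is installed in compiled form; this text tells all that it offers.
- The arm moves only by the tool jog_arm, never from a script. Its argument "moves" is one flat list of numbers, 7 for each row, row after row: the shift along the tool's x, y, z in units of 30 cm (1.0 is 30 cm), then the turn, a rotation vector about the tool's x, y, z in units of 60 degrees (1.0 is 60 degrees), then the gripper's target within -1 to 1 (fully open at 1, half-way at 0, shut at -1). In form: [x, y, z, wx, wy, wz, fingers, x, y, z, wx, wy, wz, fingers, ...]. A call has exactly 8 rows; each row is the pose to reach, as a shift and turn from the pose commanded when the call began, along the tool's axes at that moment; what a row does not reach only later rows make up. A row lasts 1/8 s, in which the tool goes at most 62.5 mm and 10.7 degrees, less where a joint would pass 70% of its speed; a pose out of reach is approached as far as the arm can. A call with a number of a shift or a turn outside -1 to 1 is refused whole. A call with a gripper value outside its range is refused whole. The fingers move at their own pace and stop on an object; "newtons" is the grip in N (left out, the last holds). Time passes only in rows, so rows that repeat a pose let the fingers close, or fill a call up. It gives the time, the measured TCP pose, the force, the opening and the grip force at its end, in the units of the state.
- ctrl.get_state(): the state, without advancing time (a new reading comes with each control period).
- ctrl.get_image(name): name is "scene" or "top"; returns a dict with "pixels" (400x640x3 uint8, red, green, blue), "fx", "fy", "cx", "cy" (pixels), "xyz" and "rotation" of the camera in the world. Camera axes: x right, y up, looking along -z (the intrinsics and any distortion apply to the point x, -y, -z); pixel columns grow to the right and rows downward; lengths in m; the calibration is good to about 2 mm. A picture is of the moment at which its call begins. There is no depth.
- ctrl.close_job(): hands the job in; it is judged then, once.
The state is a dict: "time": time; "joint_positions": joint angles; "qd": joint speeds; "joint_torque": joint torques, N m; "position": TCP position; "tool_rot": TCP orientation; "ft_force": force on the tool from outside, world axes, zero at the start; "torque": the same for the moment, N m; "grip_width": opening from 0.0 (shut) to 1.0 (fully open); "grip_force": force on a finger pad.
Only numpy, scipy, OpenCV 4.12 (cv2) and the standard library are available. Lean on these libraries where they do the work, as an engineer would, in place of code of your own. Each camera call takes 0.05 s, during which the arm holds its last target. There are 200 camera calls.

## Working session

There is one attempt and no reset: what is moved stays moved. The work goes in short steps, Python scripts to look and compute and a tool call to move; the robot and the scene stay as the last step left them, time stands still between calls to the robot, and variables do not carry over. Pictures are saved under pics/ and viewed, at most 12 in all, crops included, and the job is handed in when it is done.

Besides the shell and the picture viewer there is one more tool, called after "Call:" by a JSON object that holds its "api" and its "payload", one argument or row to a line. jog_arm: Moves the arm, as the interface text tells. Its arguments: {"type":"object","properties":{"moves":{"type":"array"},"newtons":{"type":"number"}},"required":["moves"]}

```bash
mkdir -p pics
python3 - <<'E'
from bench import ctrl
import cv2,pickle
d={}
for n in("scene","top"):
    im=ctrl.get_image(n);d[n]=im
    cv2.imwrite(f"pics/{n}0.png",im["pixels"][:,:,::-1])
    print(n,{k:v for k,v in im.items() if k!="pixels"})
pickle.dump(d,open("i0.pkl","wb"))
print(ctrl.get_state(),ctrl.grasp_offset)
E
```

```text
scene {'fx': 429.5628131005007, 'fy': 429.5628131005007, 'cx': 320.81028376952577, 'cy': 194.99177215321848, 'xyz': array([0.90900109, 0.47527267, 0.87667711]), 'rotation': array([0.30631637, 0.91800393, 2.40154277])}
top {'fx': 428.76525387848704, 'fy': 428.76525387848704, 'cx': 313.5229736713389, 'cy': 195.72997744081283, 'xyz': array([ 0.43126697, -0.08987566,  1.10691696]), 'rotation': array([ 0.0960998 , -0.09501258, -1.55476012])}
{'time': 0.1, 'joint_positions': array([ 1.33208306,  0.32177562, -0.07011838,  1.4515367 ,  0.02265834,
        1.37078465, -0.05689617]), 'qd': array([ 8.95855090e-05, -1.66075695e-03,  7.71532603e-04, -1.53011892e-03,
       -9.32148414e-04,  2.35916815e-03, -2.25046954e-04]), 'joint_torque': array([ 3.10073460e-07, -4.92571306e+01, -4.05708980e-01, -3.13401318e+01,
       -6.41828589e-02,  3.94514774e-02,  8.44199667e-05]), 'position': array([ 0.16241637, -0.62888246,  0.22156197]), 'tool_rot': array([-3.11484481e+00, -3.95966204e-01,  5.53253496e-04]), 'ft_force': array([-0.23940156, -0.29366109,  0.58221417]), 'torque': array([0.00348408, 0.00528609, 0.0593757 ]), 'grip_force': 0.0, 'grip_width': 1.0015636908160421} 0.0187
```

View pics/scene0.png

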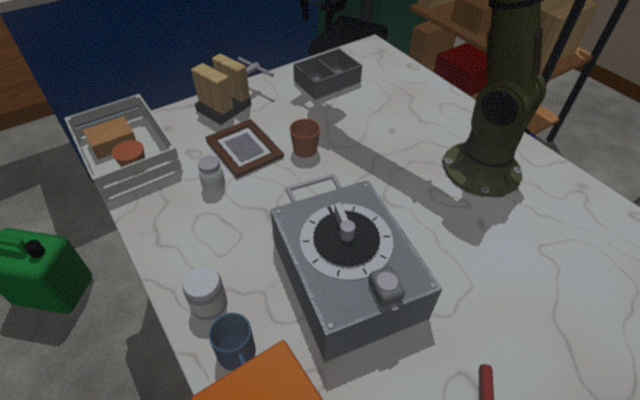

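View pics/top0.png

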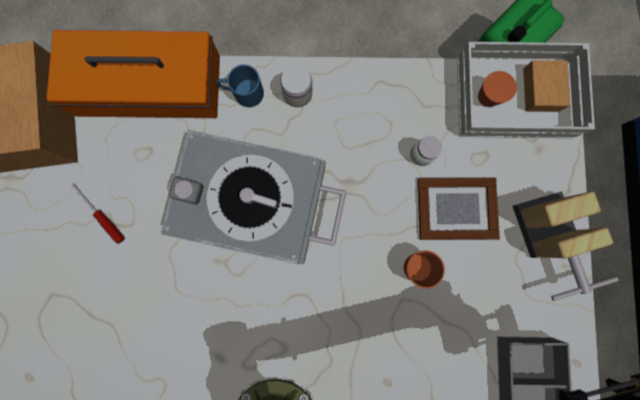

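The box is right of top-view centre: dial at (249,196), front to the right with its handle at (330,215), vane towards (278,203). In the scene view the dial is at (347,237) and the handle at (314,190).

```bash
cat > h.py <<'E'
import numpy as np,cv2
from scipy.spatial.transform import Rotation as R
def ray(im,u,v):
    d=np.array([(u-im["cx"])/im["fx"],-(v-im["cy"])/im["fy"],-1.])
    return np.array(im["xyz"]),R.from_rotvec(im["rotation"]).apply(d)
def onz(im,u,v,z):
    o,d=ray(im,u,v);return o+d*(z-o[2])/d[2]
def proj(im,p):
    c=R.from_rotvec(im["rotation"]).inv().apply(np.array(p)-im["xyz"])
    return im["cx"]-im["fx"]*c[0]/c[2],im["cy"]+im["fy"]*c[1]/c[2]
def tri(a,ua,b,ub):
    o1,d1=ray(a,*ua);o2,d2=ray(b,*ub)
    s=np.linalg.lstsq(np.c_[d1,-d2],o2-o1,rcond=None)[0]
    p,q=o1+d1*s[0],o2+d2*s[1];return (p+q)/2,np.linalg.norm(p-q)
def black(im,c,r=75):
    g=im["pixels"].max(2);m=(g<45).astype(np.uint8)
    k=np.zeros_like(m);cv2.circle(k,c,r,1,-1);m*=k
    m=cv2.morphologyEx(m,cv2.MORPH_OPEN,np.ones((3,3)))
    cs=max(cv2.findContours(m,0,cv2.CHAIN_APPROX_NONE)[0],key=cv2.contourArea)
    return cv2.fitEllipse(cv2.convexHull(cs)),m
E
python3 - <<'E'
from h import *
import pickle
d=pickle.load(open("i0.pkl","rb"));s,t=d["scene"],d["top"]
es,_=black(s,(347,237),50);et,_=black(t,(249,196),38)
print(es,et)
print("tri",tri(s,es[0],t,et[0]),"plane",onz(t,*et[0],.144),onz(s,*es[0],.144))
a=t["pixels"][125:270,155:355,::-1];b=s["pixels"][165:325,265:445,::-1]
A=cv2.resize(a,(800,580),interpolation=cv2.INTER_CUBIC)
B=cv2.resize(b,(675,600),interpolation=cv2.INTER_CUBIC)
cv2.imwrite("pics/ct.png",A);cv2.imwrite("pics/cs.png",B)
E
```

```text
((348.6040344238281, 242.9116973876953), (7.670424461364746, 12.06587028503418), 82.2456283569336) ((249.0169219970703, 196.97816467285156), (58.997013092041016, 60.086647033691406), 69.65447998046875)
tri (array([0.54403485, 0.0636226 , 0.12099168]), np.float64(0.008030176595759352)) plane [0.54435513 0.05745864 0.144     ] [0.55218856 0.07868697 0.144     ]
```

View pics/ct.png

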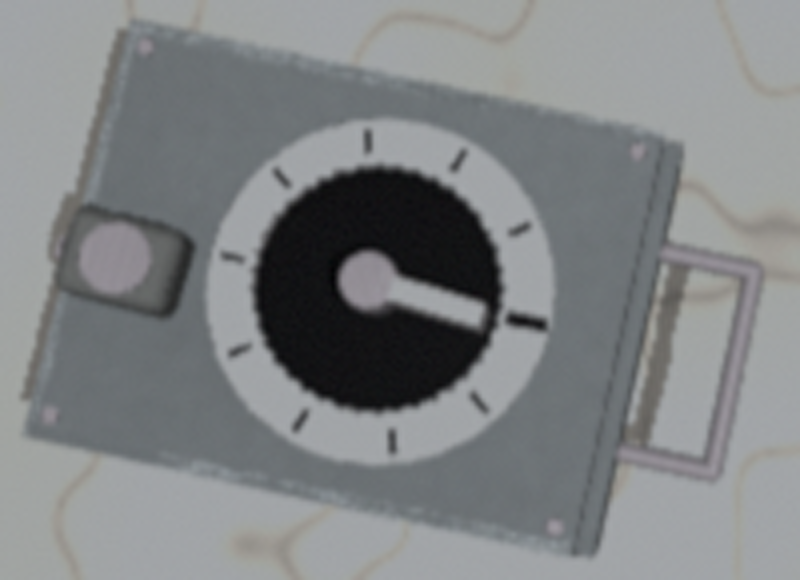

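View pics/cs.png

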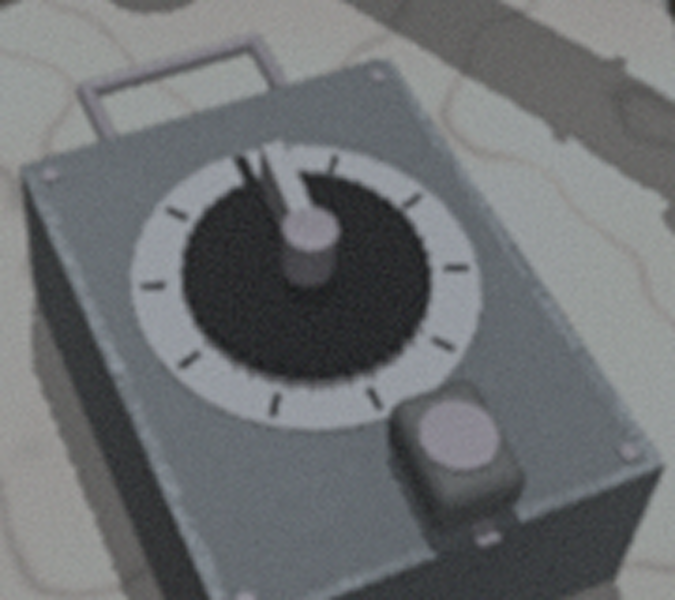

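Crops: in top, hub top (368,280), zero-mark end (546,323), vane tip (487,316), bar ends (757,268)/(713,471). In scene, hub top (310,229), zero end (240,157), vane tip (271,147), bar ends (82,90)/(257,42).

Run:
```python
from h import *
import pickle
np.set_printoptions(precision=4,suppress=True)
d=pickle.load(open("i0.pkl","rb"));s,t=d["scene"],d["top"]
T=lambda u,v:(155+(u-1.5)/4,125+(v-1.5)/4)
S=lambda u,v:(265+(u-1.4)/3.75,165+(v-1.4)/3.75)
P={}
for n,a,b in [("hub",(310,229),(368,280)),("zero",(240,157),(546,323)),("tip",(271,147),(487,316)),("h1",(82,90),(757,268)),("h2",(257,42),(713,471))]:
    p,e=tri(s,S(*a),t,T(*b));P[n]=p;print(n,p,e)
f=onz
z=.178
c=onz(t,*T(368,280),.178);zo=onz(t,*T(546,323),.132);v=onz(t,*T(487,316),.178)
h1=onz(t,*T(757,268),.105);h2=onz(t,*T(713,471),.105)
print("planes c,zo,v,h1,h2",c,zo,v,h1,h2,"ellipse centre",onz(t,249.0,196.98,.144))
az=lambda w:np.arctan2(w[1],w[0])
print("az front",az((h1+h2)/2-c),"perp",az(h2-h1)-0, "zero",az(zo-c),"vane",az(v-c),"len",np.hypot(*(zo-c)[:2]),np.hypot(*(v-c)[:2]),np.hypot(*(h1-h2)[:2]),np.hypot(*((h1+h2)/2-c)[:2]))
# ring marks for front direction
co=[(132,22),(682,148),(592,553),(28,434)]
q=[onz(t,*T(*k),.13) for k in co];print("corners",q,az(q[1]-q[0]),az(q[2]-q[3]))
for n,k in [("pot",(425,268)),("frameL",(418,208)),("jar",(427,150))]:print(n,onz(t,*k,.085 if n!="frameL" else .018))
```

```text
hub [0.5448 0.0588 0.176 ] 0.002450977647903133
zero [ 0.5257 -0.0359  0.133 ] 0.005276502625031329
tip [ 0.5257 -0.0058  0.1711] 0.004353724183057873
h1 [ 0.5634 -0.1587  0.1051] 0.0032761908477820295
h2 [ 0.4431 -0.1328  0.1047] 0.006178820196373251
planes c,zo,v,h1,h2 [0.5455 0.0576 0.178 ] [ 0.5278 -0.0375  0.132 ] [ 0.5266 -0.0078  0.178 ] [ 0.5648 -0.1597  0.105 ] [ 0.4455 -0.1348  0.105 ] ellipse centre [0.5444 0.0575 0.144 ]
az front -1.7652244583852021 perp 2.9356361096653485 zero -1.7543790019360435 vane -1.8511796867291597 len 0.09678167538013642 0.0680889489341553 0.12186188875801861 0.20883843256944692
corners [array([0.7014, 0.2083, 0.13  ]), array([ 0.631 , -0.1141,  0.13  ]), array([ 0.3983, -0.0659,  0.13  ]), array([0.4606, 0.2554, 0.13  ])] -1.7859945462888245 -1.7623667681916018
pot [ 0.3888 -0.3529  0.085 ]
frameL [ 0.5369 -0.355   0.018 ]
jar [ 0.6724 -0.3628  0.085 ]
```

```bash
cat > plan.py <<'E'
import numpy as np,json,sys
from bench import ctrl
from scipy.spatial.transform import Rotation as R
C=np.array([.545,.0577]);F=-1.77;r=.046
def rot(az): # tool down, x axis at azimuth az
    x=np.array([np.cos(az),np.sin(az),0]);z=np.array([0,0,-1.]);return R.from_matrix(np.c_[x,np.cross(z,x),z])
def onarc(th,z,flip): # flip=1: tool x towards the hub
    a=F-th;return [*(C+r*np.array([np.cos(a),np.sin(a)])),z,a+np.pi*flip]
def calls(cmd,poses):
    """poses: 8 rows of x,y,z,az ; cmd x,y,z,az. prints rows"""
    R0=rot(cmd[3]);out=[]
    for p in poses:
        s=R0.inv().apply(np.array(p[:3])-cmd[:3])/.3
        t=(R0.inv()*rot(p[3])).as_rotvec()/(np.pi/3)
        out.append(np.r_[s,t])
    out=np.round(out,3)+0.;print(out.tolist())
    o=out[-1];p=np.array(cmd[:3])+R0.apply(o[:3]*.3)
    return [*p,cmd[3]-o[5]*np.pi/3]
def lin(cmd,tgt,n=8):
    return calls(cmd,[np.array(cmd)+(np.array(tgt)-cmd)*min(1,(i+1)/n) for i in range(8)])
def arc(cmd,t0,t1,z,flip,n=8):
    k=round((cmd[3]-onarc(t0,z,flip)[3])/(2*np.pi))*2*np.pi
    ps=[np.array(onarc(t0+(t1-t0)*min(1,(i+1)/n),z,flip))+[0,0,0,k] for i in range(8)]
    return calls(cmd,ps)
def st():
    s=ctrl.get_state();x=R.from_rotvec(s["tool_rot"]).as_matrix()
    print("t",s["time"],"p",s["position"].round(4),"xaz",np.arctan2(x[1,0],x[0,0]).round(3),"tiltz",x[2,2].round(4),"j",s["joint_positions"].round(2),"F",s["ft_force"].round(1),"g",s["grip_width"],s["grip_force"])
E
python3 - <<'E'
from plan import *
c=[.163,-.629,.223,.2528]
g=onarc(.45,.151,0);g[3]+=2*np.pi;print(g)
for f,zz in((.12,.36),(.5,.36),(1,.26)):
    t=np.array([.163,-.629,.223,.2528]);t=t+(np.array(g)-t)*f;t[2]=zz
    if f==.12:t[3]=1.0
    if f==.5:t[3]=2.9-.85
    if f==1:t[3]=3.05
    c=lin(c,t);print(c)
E
```

```text
[np.float64(0.5171905955313353), np.float64(0.02105798827714002), 0.151, 4.063185307179586]
[[0.025, -0.027, -0.057, 0.0, 0.0, -0.089], [0.051, -0.054, -0.114, 0.0, 0.0, -0.178], [0.076, -0.081, -0.171, 0.0, 0.0, -0.268], [0.101, -0.108, -0.228, 0.0, 0.0, -0.357], [0.126, -0.135, -0.285, 0.0, 0.0, -0.446], [0.152, -0.162, -0.342, 0.0, 0.0, -0.535], [0.177, -0.189, -0.4, 0.0, 0.0, -0.624], [0.202, -0.216, -0.457, 0.0, 0.0, -0.714]]
[np.float64(0.20546637018452477), np.float64(-0.5511025841035089), np.float64(0.36010000000000003), np.float64(1.0004990515543708)]
[[0.117, -0.008, 0.0, 0.0, 0.0, -0.125], [0.234, -0.017, 0.0, 0.0, 0.0, -0.251], [0.351, -0.025, 0.0, 0.0, 0.0, -0.376], [0.468, -0.033, 0.0, 0.0, 0.0, -0.501], [0.585, -0.042, 0.0, 0.0, 0.0, -0.626], [0.702, -0.05, 0.0, 0.0, 0.0, -0.752], [0.819, -0.059, 0.0, 0.0, 0.0, -0.877], [0.936, -0.067, 0.0, 0.0, 0.0, -1.002]]
[np.float64(0.340146335935507), np.float64(-0.3038902121936179), np.float64(0.36010000000000003), np.float64(2.0497909978533615)]
[[0.086, 0.128, 0.042, 0.0, 0.0, -0.119], [0.172, 0.256, 0.083, 0.0, 0.0, -0.239], [0.258, 0.384, 0.125, 0.0, 0.0, -0.358], [0.345, 0.511, 0.167, 0.0, 0.0, -0.478], [0.431, 0.639, 0.209, 0.0, 0.0, -0.597], [0.517, 0.767, 0.25, 0.0, 0.0, -0.716], [0.603, 0.895, 0.292, 0.0, 0.0, -0.836], [0.689, 1.023, 0.334, 0.0, 0.0, -0.955]]
[np.float64(0.5172420268832733), np.float64(0.020993792102889652), np.float64(0.2599000000000001), np.float64(3.0498646592461123)]
```

Call:
{"api": "jog_arm", "payload": {
  "moves": [0.025,-0.025,-0.06,0,0,-0.09,1,0.05,-0.05,-0.12,0,0,-0.18,1,0.075,-0.08,-0.18,0,0,-0.27,1,0.1,-0.11,-0.24,0,0,-0.36,1,0.125,-0.14,-0.3,0,0,-0.45,1,0.15,-0.16,-0.36,0,0,-0.54,1,0.175,-0.18,-0.42,0,0,-0.62,1,0.2,-0.2,-0.46,0,0,-0.7,1]
}}

```text
time: 1.1
position: [0.2058, -0.556, 0.361]
tool_rot: [2.765, 1.49, -0.0]
ft_force: [-0.7, -0.7, 0.6]
grip_width: 0.999
grip_force: 0.0
```

Run:
```python
from plan import *
st()
c=[.163,-.629,.223,.2528]
R0=rot(c[3]);p=np.array(c[:3])+R0.apply(np.array([.2,-.2,-.46])*.3);c=[*p,c[3]+.7*np.pi/3];print(c)
g=onarc(.45,.26,0)
c=lin(c,[.36,-.28,.36,2.03]);print(c)
c=lin(c,[*g[:2],.26,3.04]);print(c)
c=lin(c,[*g[:2],.20,4.063]);print(c)
```

```text
t 1.1 p [ 0.2058 -0.556   0.361 ] xaz 0.989 tiltz -1.0 j [ 1.33  0.18 -0.19  1.36  0.03  1.61  0.56] F [-0.7 -0.7  0.6] g 0.9991248663607902 0.0
[np.float64(0.20608599716369133), np.float64(-0.5559000899562087), np.float64(0.36100000000000004), 0.9858382858376185]
[[0.131, -0.01, 0.0, 0.0, 0.0, -0.125], [0.263, -0.02, 0.001, 0.0, 0.0, -0.249], [0.394, -0.03, 0.001, 0.0, 0.0, -0.374], [0.525, -0.04, 0.002, 0.0, 0.0, -0.499], [0.656, -0.05, 0.002, 0.0, 0.0, -0.623], [0.788, -0.06, 0.003, 0.0, 0.0, -0.748], [0.919, -0.07, 0.003, 0.0, 0.0, -0.872], [1.05, -0.08, 0.003, 0.0, 0.0, -0.997]]
[np.float64(0.360008137072019), np.float64(-0.2800215390573735), np.float64(0.36010000000000003), np.float64(2.0298942443806265)]
[[0.083, 0.114, 0.042, 0.0, 0.0, -0.121], [0.167, 0.229, 0.083, 0.0, 0.0, -0.241], [0.25, 0.343, 0.125, 0.0, 0.0, -0.362], [0.334, 0.457, 0.167, 0.0, 0.0, -0.482], [0.417, 0.572, 0.209, 0.0, 0.0, -0.603], [0.501, 0.686, 0.25, 0.0, 0.0, -0.723], [0.584, 0.8, 0.292, 0.0, 0.0, -0.844], [0.667, 0.914, 0.334, 0.0, 0.0, -0.965]]
[np.float64(0.5171432063075043), np.float64(0.02086751028865902), np.float64(0.2599000000000001), np.float64(3.0404398812853435)]
[[0.0, 0.0, 0.025, 0.0, 0.0, -0.122], [0.0, 0.0, 0.05, 0.0, 0.0, -0.244], [0.0, 0.0, 0.075, 0.0, 0.0, -0.366], [0.0, 0.0, 0.1, 0.0, 0.0, -0.488], [0.0, 0.0, 0.125, 0.0, 0.0, -0.61], [0.0, 0.0, 0.15, 0.0, 0.0, -0.732], [0.0, 0.001, 0.175, 0.0, 0.0, -0.854], [0.0, 0.001, 0.2, 0.0, 0.0, -0.976]]
[np.float64(0.5171735004164955), np.float64(0.021165976814354), np.float64(0.19990000000000008), np.float64(4.062504691253222)]
```

Call:
{"api": "jog_arm", "payload": {
  "moves": [0.125,-0.01,0,0,0,-0.12,1,0.25,-0.02,0,0,0,-0.25,1,0.375,-0.03,0,0,0,-0.37,1,0.5,-0.04,0,0,0,-0.5,1,0.63,-0.05,0,0,0,-0.62,1,0.75,-0.06,0,0,0,-0.75,1,0.88,-0.07,0,0,0,-0.87,1,1.0,-0.08,0,0,0,-1.0,1]
}}

```text
time: 2.1
position: [0.3517, -0.2914, 0.3602]
tool_rot: [-1.647, -2.675, 0.0]
ft_force: [0.7, -0.1, -0.9]
grip_width: 1.001
grip_force: 0.0
```

Run:
```python
from plan import *
st()
c=[.20609,-.5559,.361,.98584]
R0=rot(c[3]);p=np.array(c[:3])+R0.apply(np.array([1,-.08,0])*.3);c=[*p,c[3]+np.pi/3];print(c)
g=onarc(.45,.26,0)
c=lin(c,[*g[:2],.26,3.04]);print(c)
```

```text
t 2.1 p [ 0.3517 -0.2914  0.3602] xaz 2.038 tiltz -1.0 j [ 1.12 -0.12 -0.43  1.65 -0.05  1.6   1.15] F [ 0.7 -0.1 -0.9] g 1.0011736269196365 0.0
[np.float64(0.35172922244359717), np.float64(-0.29252722827516053), np.float64(0.361), 2.033037551196598]
[[0.086, 0.12, 0.042, 0.0, 0.0, -0.12], [0.172, 0.24, 0.084, 0.0, 0.0, -0.24], [0.259, 0.36, 0.126, 0.0, 0.0, -0.361], [0.345, 0.48, 0.168, 0.0, 0.0, -0.481], [0.431, 0.6, 0.21, 0.0, 0.0, -0.601], [0.517, 0.72, 0.252, 0.0, 0.0, -0.721], [0.603, 0.84, 0.295, 0.0, 0.0, -0.841], [0.69, 0.96, 0.337, 0.0, 0.0, -0.962]]
[np.float64(0.5171924017656585), np.float64(0.021184321223157054), np.float64(0.25989999999999996), np.float64(3.040441595447725)]
```

Call:
{"api": "jog_arm", "payload": {
  "moves": [0.086,0.12,0.04,0,0,-0.12,1,0.172,0.24,0.08,0,0,-0.24,1,0.26,0.36,0.12,0,0,-0.36,1,0.345,0.48,0.17,0,0,-0.48,1,0.43,0.6,0.21,0,0,-0.6,1,0.52,0.72,0.25,0,0,-0.72,1,0.6,0.84,0.29,0,0,-0.84,1,0.69,0.96,0.337,0,0,-0.962,1]
}}

```text
time: 3.1
position: [0.5172, 0.0217, 0.2589]
tool_rot: [0.154, 3.138, -0.001]
ft_force: [0.4, 0.0, -0.8]
grip_width: 1.0
grip_force: 0.0
```

```bash
python3 -c "
from plan import *
st()"
```

```text
t 3.1 p [0.5172 0.0217 0.2589] xaz 3.044 tiltz -1.0 j [ 0.72  0.07 -0.85  1.7   0.05  1.4   1.34] F [ 0.4  0.  -0.8] g 1.0001178655552836 0.0
```

Call:
{"api": "jog_arm", "payload": {
  "moves": [0,0,0.02,0,0,-0.12,1,0,0,0.05,0,0,-0.24,1,0,0,0.07,0,0,-0.37,1,0,0,0.1,0,0,-0.49,1,0,0,0.12,0,0,-0.61,1,0,0,0.15,0,0,-0.73,1,0,0,0.17,0,0,-0.85,1,0,0,0.2,0,0,-0.976,1]
}}

```text
time: 4.1
position: [0.5165, 0.0208, 0.1989]
tool_rot: [1.402, -2.811, -0.0]
ft_force: [1.2, 0.6, 0.2]
grip_width: 1.0
grip_force: 0.0
```

Run:
```python
from plan import *
from h import *
st()
im=ctrl.get_image("scene");cv2.imwrite("pics/s1.png",cv2.resize(im["pixels"][100:340,220:460,::-1],(600,600),interpolation=cv2.INTER_CUBIC))
c=[.5172,.0212,.1999,3.04044+.976*np.pi/3];print(c)
c=lin(c,[*onarc(.45,.151,0)[:3],4.0632],5);print(c)
```

```text
t 4.1 p [0.5165 0.0208 0.1989] xaz -2.216 tiltz -1.0 j [ 0.76  0.12 -0.91  1.78  0.1   1.28  2.33] F [1.2 0.6 0.2] g 0.9998226326800858 0.0
[0.5172, 0.0212, 0.1999, 4.062504809967879]
[[0.0, 0.0, 0.033, 0.0, 0.0, 0.0], [0.0, 0.0, 0.065, 0.0, 0.0, 0.0], [0.0, 0.0, 0.098, 0.0, 0.0, 0.0], [0.0, 0.0, 0.13, 0.0, 0.0, -0.001], [0.0, 0.0, 0.163, 0.0, 0.0, -0.001], [0.0, 0.0, 0.163, 0.0, 0.0, -0.001], [0.0, 0.0, 0.163, 0.0, 0.0, -0.001], [0.0, 0.0, 0.163, 0.0, 0.0, -0.001]]
[np.float64(0.5172), np.float64(0.0212), np.float64(0.151), np.float64(4.063552007519076)]
```

View pics/s1.png

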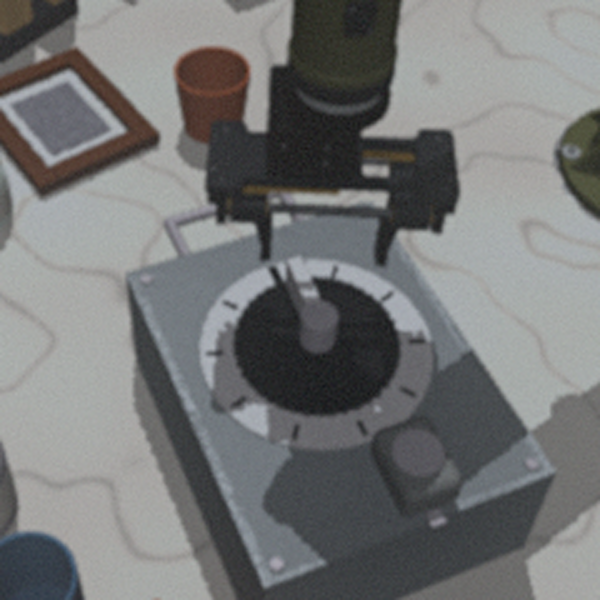

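The open fingers (265,250) and (382,258) straddle the vane near (300,280), so I can go down.

Call:
{"api": "jog_arm", "payload": {
  "moves": [0,0,0.03,0,0,0,1,0,0,0.06,0,0,0,1,0,0,0.1,0,0,0,1,0,0,0.13,0,0,0,1,0,0,0.16,0,0,0,1,0,0,0.16,0,0,0,1,0,0,0.16,0,0,0,0.4,0,0,0.16,0,0,0,0],
  "newtons": 30
}}

```text
time: 5.15
position: [0.517, 0.0209, 0.1518]
tool_rot: [-1.396, 2.814, -0.001]
ft_force: [0.7, 0.5, 1.0]
grip_width: 0.852
grip_force: 0.0
```

Call:
{"api": "jog_arm", "payload": {
  "moves": [0,0,0,0,0,0,-0.2,0,0,0,0,0,0,-0.4,0,0,0,0,0,0,-0.6,0,0,0,0,0,0,-0.8,0,0,0,0,0,0,-1,0,0,0,0,0,0,-1,0,0,0,0,0,0,-1,0,0,0,0,0,0,-1],
  "newtons": 30
}}

```text
time: 6.15
position: [0.5168, 0.0199, 0.1514]
tool_rot: [1.394, -2.815, 0.001]
ft_force: [2.0, -4.6, 0.6]
grip_width: 0.155
grip_force: 30.0
```

Run:
```python
from plan import *
st()
c=[.5172,.0212,.1519,4.0625]
for a,b in((.45,1.48),(1.48,2.513)):
    c=arc(c,a,b,.1515,0);print(c)
```

```text
t 6.15 p [0.5168 0.0199 0.1514] xaz -2.222 tiltz -1.0 j [ 0.74  0.17 -0.9   1.84  0.15  1.19  2.29] F [ 2.  -4.6  0.6] g 0.15542926689905087 30.015921941958368
[[-0.001, 0.019, 0.001, 0.0, 0.0, 0.122], [-0.005, 0.039, 0.001, 0.0, 0.0, 0.245], [-0.011, 0.058, 0.001, 0.0, 0.0, 0.368], [-0.019, 0.075, 0.001, 0.0, 0.0, 0.491], [-0.03, 0.092, 0.001, 0.0, 0.0, 0.614], [-0.043, 0.107, 0.001, 0.0, 0.0, 0.737], [-0.058, 0.12, 0.001, 0.0, 0.0, 0.86], [-0.074, 0.131, 0.001, 0.0, 0.0, 0.983]]
[np.float64(0.4993444425068375), np.float64(0.06265490401156863), np.float64(0.1516), np.float64(3.0331048071737445)]
[[-0.001, 0.02, 0.0, 0.0, 0.0, 0.123], [-0.005, 0.039, 0.0, 0.0, 0.0, 0.247], [-0.011, 0.058, 0.0, 0.0, 0.0, 0.37], [-0.02, 0.076, 0.0, 0.0, 0.0, 0.493], [-0.031, 0.092, 0.0, 0.0, 0.0, 0.616], [-0.043, 0.107, 0.0, 0.0, 0.0, 0.74], [-0.058, 0.121, 0.0, 0.0, 0.0, 0.863], [-0.075, 0.132, 0.0, 0.0, 0.0, 0.986]]
[np.float64(0.5259998605780414), np.float64(0.09958590301578377), np.float64(0.1516), np.float64(2.0005680216938995)]
```

Call:
{"api": "jog_arm", "payload": {
  "moves": [-0.001,0.02,0,0,0,0.123,-1,-0.005,0.039,0,0,0,0.247,-1,-0.011,0.058,0,0,0,0.37,-1,-0.02,0.076,0,0,0,0.493,-1,-0.03,0.092,0,0,0,0.616,-1,-0.043,0.107,0,0,0,0.74,-1,-0.058,0.12,0,0,0,0.862,-1,-0.074,0.131,0,0,0,0.983,-1]
}}

```text
time: 7.15
position: [0.4983, 0.0634, 0.1514]
tool_rot: [-0.175, -3.136, -0.001]
ft_force: [1.6, -0.8, 0.6]
grip_width: 0.155
grip_force: 30.0
```

Run:
```python
from plan import *
from h import *
st()
for n in("top","scene"):
    im=ctrl.get_image(n);print(proj(im,[.545,.0577,.144]))
    a=im["pixels"][125:275,170:320,::-1] if n=="top" else im["pixels"][165:315,270:420,::-1]
    globals()[n]=cv2.resize(a,(400,400),interpolation=cv2.INTER_CUBIC)
cv2.imwrite("pics/p2.png",np.hstack([top,scene]))
```

```text
t 7.15 p [0.4983 0.0634 0.1514] xaz 3.03 tiltz -1.0 j [ 0.62  0.12 -0.84  1.88  0.09  1.19  1.21] F [ 1.6 -0.8  0.6] g 0.15526817190495867 30.000002193264663
(np.float64(248.9194378097368), np.float64(196.69363089659075))
(np.float64(345.3891124206488), np.float64(234.67269173058546))
```

View pics/p2.png

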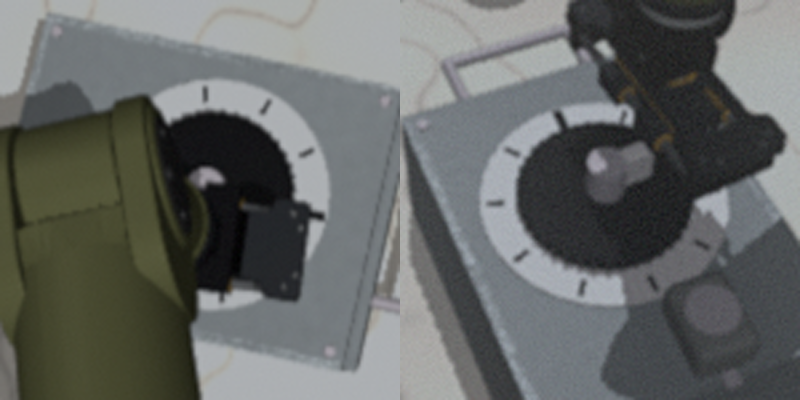

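The vane (right panel, 635,155) has followed the fingers to between marks 2 and 3 with small forces. Continuing to 4, then a pause.

Call:
{"api": "jog_arm", "payload": {
  "moves": [-0.001,0.02,0,0,0,0.13,-1,-0.006,0.041,0,0,0,0.26,-1,-0.013,0.061,0,0,0,0.39,-1,-0.022,0.08,0,0,0,0.52,-1,-0.034,0.097,0,0,0,0.65,-1,-0.048,0.112,0,0,0,0.78,-1,-0.064,0.125,0,0,0,0.9,-1,-0.075,0.132,0,0,0,0.986,-1]
}}

```text
time: 8.25
position: [0.5257, 0.1016, 0.1514]
tool_rot: [-1.693, -2.645, -0.004]
ft_force: [2.2, 1.6, -0.3]
grip_width: 0.158
grip_force: 30.1
```

Call:
{"api": "jog_arm", "payload": {
  "moves": [0,0,0,0,0,0,-1,0,0,0,0,0,0,-1,0,0,0,0,0,0,-1,0,0,0,0,0,0,-1,0,0,0,0,0,0,-1,0,0,0,0,0,0,-1,0,0,0,0,0,0,-1,0,0,0,0,0,0,-1]
}}

```text
time: 9.25
position: [0.5258, 0.1016, 0.1515]
tool_rot: [-1.689, -2.648, -0.006]
ft_force: [5.3, 4.3, -2.6]
grip_width: 0.155
grip_force: 30.0
```

Run:
```python
from plan import *
from h import *
st()
im=ctrl.get_image("scene");cv2.imwrite("pics/s3.png",cv2.resize(im["pixels"][165:315,270:420,::-1],(500,500),interpolation=cv2.INTER_CUBIC))
c=[.526,.0996,.1516,2.00057]
for a,b in((2.513,1.48),(1.48,.45)):
    c=arc(c,a,b,.1516,0);print(c)
```

```text
t 9.25 p [0.5258 0.1016 0.1515] xaz 2.006 tiltz -1.0 j [ 0.46  0.19 -0.77  1.81  0.14  1.2   0.08] F [ 5.3  4.3 -2.6] g 0.15458822212982756 30.02105915453285
[[-0.001, -0.02, 0.0, 0.0, 0.0, -0.123], [-0.005, -0.04, 0.0, 0.0, 0.0, -0.246], [-0.011, -0.058, 0.0, 0.0, 0.0, -0.37], [-0.02, -0.076, 0.0, 0.0, 0.0, -0.493], [-0.031, -0.093, 0.0, 0.0, 0.0, -0.616], [-0.044, -0.108, 0.0, 0.0, 0.0, -0.739], [-0.058, -0.121, 0.0, 0.0, 0.0, -0.863], [-0.075, -0.132, 0.0, 0.0, 0.0, -0.986]]
[np.float64(0.4993761850532269), np.float64(0.06264621159231465), np.float64(0.1516), np.float64(3.0331067854798457)]
[[-0.001, -0.02, 0.0, 0.0, 0.0, -0.123], [-0.005, -0.039, 0.0, 0.0, 0.0, -0.246], [-0.011, -0.058, 0.0, 0.0, 0.0, -0.369], [-0.02, -0.075, 0.0, 0.0, 0.0, -0.492], [-0.03, -0.092, 0.0, 0.0, 0.0, -0.615], [-0.043, -0.107, 0.0, 0.0, 0.0, -0.738], [-0.058, -0.12, 0.0, 0.0, 0.0, -0.861], [-0.074, -0.131, 0.0, 0.0, 0.0, -0.984]]
[np.float64(0.5171905386289234), np.float64(0.021173584394606655), np.float64(0.1516), np.float64(4.063549175857298)]
```

View pics/s3.png

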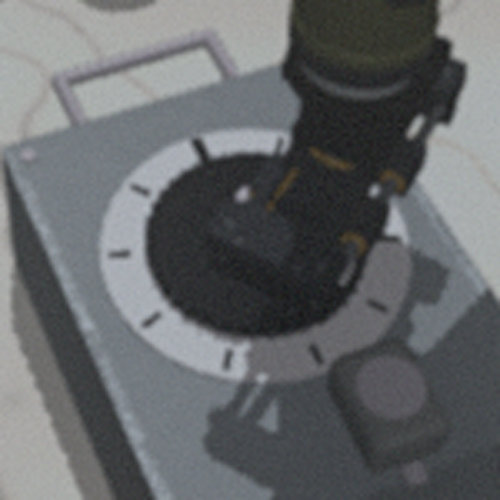

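Vane hidden, but the gripper points from the hub (245,235) to mark 4 (377,305); the tool yaw agrees to 0.01. Now turning left.

Call:
{"api": "jog_arm", "payload": {
  "moves": [-0.001,-0.02,0,0,0,-0.123,-1,-0.005,-0.04,0,0,0,-0.246,-1,-0.011,-0.058,0,0,0,-0.37,-1,-0.02,-0.076,0,0,0,-0.493,-1,-0.031,-0.093,0,0,0,-0.616,-1,-0.044,-0.108,0,0,0,-0.739,-1,-0.058,-0.121,0,0,0,-0.863,-1,-0.075,-0.132,0,0,0,-0.986,-1]
}}

```text
time: 10.3
position: [0.4982, 0.063, 0.1514]
tool_rot: [-0.158, -3.137, -0.002]
ft_force: [1.4, 1.6, -0.4]
grip_width: 0.159
grip_force: 30.0
```

Call:
{"api": "jog_arm", "payload": {
  "moves": [-0.001,-0.02,0,0,0,-0.123,-1,-0.005,-0.039,0,0,0,-0.246,-1,-0.011,-0.058,0,0,0,-0.369,-1,-0.02,-0.075,0,0,0,-0.492,-1,-0.03,-0.092,0,0,0,-0.615,-1,-0.043,-0.107,0,0,0,-0.738,-1,-0.058,-0.12,0,0,0,-0.861,-1,-0.074,-0.131,0,0,0,-0.984,-1]
}}

```text
time: 11.3
position: [0.5168, 0.0198, 0.1515]
tool_rot: [1.405, -2.81, 0.001]
ft_force: [2.0, -1.3, -0.9]
grip_width: 0.162
grip_force: 30.1
```

Run:
```python
from plan import *
st()
```

```text
t 11.3 p [0.5168 0.0198 0.1515] xaz -2.214 tiltz -1.0 j [ 0.75  0.17 -0.91  1.84  0.15  1.19  2.29] F [ 2.  -1.3 -0.9] g 0.16184278103304944 30.076460223644972
```

Call:
{"api": "jog_arm", "payload": {
  "moves": [0,0,0,0,0,0,1,0,0,0,0,0,0,1,0,0,0,0,0,0,1,0,0,0,0,0,0,1,0,0,0,0,0,0,1,0,0,-0.07,0,0,0,1,0,0,-0.14,0,0,0,1,0,0,-0.2,0,0,0,1]
}}

```text
time: 12.3
position: [0.5168, 0.0209, 0.2123]
tool_rot: [-1.398, 2.814, -0.0]
ft_force: [0.4, -0.1, -0.1]
grip_width: 0.963
grip_force: 0.0
```

Call:
{"api": "jog_arm", "payload": {
  "moves": [0,0,0,0,0,0.125,1,0,0,0,0,0,0.25,1,0,0,0,0,0,0.375,1,0,0,0,0,0,0.5,1,0,0,0,0,0,0.625,1,0,0,0,0,0,0.75,1,0,0,0,0,0,0.875,1,0,0,0,0,0,1,1]
}}

```text
time: 13.3
position: [0.5167, 0.0208, 0.2116]
tool_rot: [-0.203, -3.135, 0.0]
ft_force: [0.3, -0.2, 0.0]
grip_width: 0.999
grip_force: 0.0
```

Call:
{"api": "jog_arm", "payload": {
  "moves": [0,0,0,0,0,0.125,1,0,0,0,0,0,0.25,1,0,0,0,0,0,0.375,1,0,0,0,0,0,0.5,1,0,0,0,0,0,0.625,1,0,0,0,0,0,0.75,1,0,0,0,0,0,0.875,1,0,0,0,0,0,1,1]
}}

```text
time: 14.3
position: [0.5167, 0.0208, 0.2116]
tool_rot: [-1.744, -2.613, 0.0]
ft_force: [0.6, -0.5, -0.3]
grip_width: 1.0
grip_force: 0.0
```

Call:
{"api": "jog_arm", "payload": {
  "moves": [0,0,0,0,0,0.17,1,0,0,0,0,0,0.34,1,0,0,0,0,0,0.51,1,0,0,0,0,0,0.68,1,0,0,0,0,0,0.85,1,0,0,0,0,0,1,1,0,0,0.05,0,0,1,1,0,0,0.1,0,0,1,1]
}}

```text
time: 15.3
position: [0.5164, 0.0207, 0.1801]
tool_rot: [-2.812, -1.401, 0.001]
ft_force: [-0.2, 0.4, -0.2]
grip_width: 0.999
grip_force: 0.0
```

Run:
```python
from plan import *
from h import *
st()
im=ctrl.get_image("scene");cv2.imwrite("pics/s4.png",cv2.resize(im["pixels"][145:325,255:435,::-1],(540,540),interpolation=cv2.INTER_CUBIC))
```

```text
t 15.3 p [0.5164 0.0207 0.1801] xaz 0.925 tiltz -1.0 j [ 0.59  0.11 -0.72  1.81  0.08  1.24 -0.8 ] F [-0.2  0.4 -0.2] g 0.9987046912143073 0.0
```

View pics/s4.png

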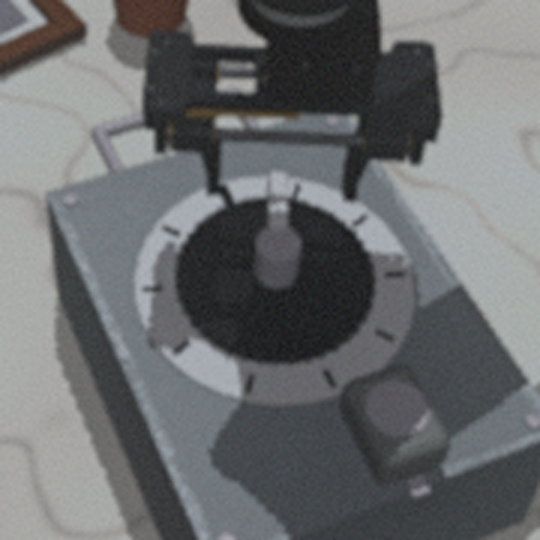

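The vane (278,190) stands midway between the fingers (212,180) and (352,185). Going down and closing, then planning the left arc.

Call:
{"api": "jog_arm", "payload": {
  "moves": [0,0,0.05,0,0,0,1,0,0,0.1,0,0,0,0.8,0,0,0.1,0,0,0,0.3,0,0,0.1,0,0,0,0,0,0,0.1,0,0,0,-0.4,0,0,0.1,0,0,0,-0.8,0,0,0.1,0,0,0,-1,0,0,0.1,0,0,0,-1]
}}

```text
time: 16.35
position: [0.5168, 0.0208, 0.1515]
tool_rot: [2.813, 1.397, 0.0]
ft_force: [0.5, 0.2, 0.4]
grip_width: 0.299
grip_force: 0.0
```

Run:
```python
from plan import *
st()
c=[.5172,.0212,.1516,4.06355-np.pi]
t=.45
for b in(-.5,-1.3,-1.885):
    c=arc(c,t,b,.1516,1);t=b;print(c)
t=-1.885
for b in(-.84,.21,1.257):
    c=arc(c,t,b,.1516,1);t=b;print(c)
```

```text
t 16.35 p [0.5168 0.0208 0.1515] xaz 0.922 tiltz -1.0 j [ 0.58  0.14 -0.71  1.85  0.1   1.19 -0.82] F [0.5 0.2 0.4] g 0.29899165027729235 0.0
[[0.001, 0.018, 0.0, 0.0, 0.0, -0.113], [0.004, 0.036, 0.0, 0.0, 0.0, -0.226], [0.009, 0.054, 0.0, 0.0, 0.0, -0.34], [0.017, 0.07, 0.0, 0.0, 0.0, -0.453], [0.026, 0.086, 0.0, 0.0, 0.0, -0.567], [0.037, 0.101, 0.0, 0.0, 0.0, -0.68], [0.05, 0.114, 0.0, 0.0, 0.0, -0.793], [0.064, 0.125, 0.0, 0.0, 0.0, -0.907]]
[np.float64(0.5586812962671841), np.float64(0.013838474343310682), np.float64(0.1516), np.float64(1.8717655253455212)]
[[0.001, 0.015, 0.0, 0.0, 0.0, -0.095], [0.003, 0.03, 0.0, 0.0, 0.0, -0.191], [0.007, 0.045, 0.0, 0.0, 0.0, -0.286], [0.012, 0.059, 0.0, 0.0, 0.0, -0.382], [0.019, 0.073, 0.0, 0.0, 0.0, -0.477], [0.027, 0.086, 0.0, 0.0, 0.0, -0.573], [0.036, 0.099, 0.0, 0.0, 0.0, -0.668], [0.046, 0.11, 0.0, 0.0, 0.0, -0.764]]
[np.float64(0.586106979314169), np.float64(0.036800876425983314), np.float64(0.1516), np.float64(2.671824454459722)]
[[0.001, 0.011, 0.0, 0.0, 0.0, -0.07], [0.002, 0.022, 0.0, 0.0, 0.0, -0.139], [0.004, 0.033, 0.0, 0.0,
[... 903 characters left out ...]
02], [0.032, -0.094, 0.0, 0.0, 0.0, 0.627], [0.045, -0.109, 0.0, 0.0, 0.0, 0.752], [0.061, -0.122, 0.0, 0.0, 0.0, 0.878], [0.077, -0.133, 0.0, 0.0, 0.0, 1.003]]
[np.float64(0.526814137648064), np.float64(0.015464973809867801), np.float64(0.1516), np.float64(1.1617655856342277)]
[[0.001, -0.02, 0.0, 0.0, 0.0, 0.125], [0.005, -0.04, 0.0, 0.0, 0.0, 0.25], [0.012, -0.059, 0.0, 0.0, 0.0, 0.375], [0.02, -0.077, 0.0, 0.0, 0.0, 0.5], [0.032, -0.094, 0.0, 0.0, 0.0, 0.625], [0.045, -0.109, 0.0, 0.0, 0.0, 0.75], [0.06, -0.122, 0.0, 0.0, 0.0, 0.875], [0.077, -0.133, 0.0, 0.0, 0.0, 1.0]]
[np.float64(0.4993929553500115), np.float64(0.05252841619420351), np.float64(0.1516), np.float64(0.11456803443763008)]
```

Call:
{"api": "jog_arm", "payload": {
  "moves": [0,0,0,0,0,0,-1,0,0,0,0,0,0,-1,0,0,0,0,0,0,-1,0,0,0,0,0,0,-1,0,0,0,0,0,0,-1,0,0,0,0,0,0,-1,0,0,0,0,0,0,-1,0,0,0,0,0,0,-1]
}}

```text
time: 17.35
position: [0.5172, 0.0203, 0.1515]
tool_rot: [2.813, 1.397, 0.001]
ft_force: [5.5, -2.5, -2.6]
grip_width: 0.159
grip_force: 30.0
```

Call:
{"api": "jog_arm", "payload": {
  "moves": [0.001,0.018,0,0,0,-0.113,-1,0.004,0.036,0,0,0,-0.226,-1,0.009,0.054,0,0,0,-0.34,-1,0.017,0.07,0,0,0,-0.453,-1,0.026,0.086,0,0,0,-0.567,-1,0.037,0.101,0,0,0,-0.68,-1,0.05,0.114,0,0,0,-0.793,-1,0.064,0.125,0,0,0,-0.907,-1]
}}

```text
time: 18.35
position: [0.5595, 0.0124, 0.1515]
tool_rot: [1.859, 2.53, 0.001]
ft_force: [6.0, -3.0, -3.1]
grip_width: 0.159
grip_force: 30.2
```

Call:
{"api": "jog_arm", "payload": {
  "moves": [0.001,0.015,0,0,0,-0.095,-1,0.003,0.03,0,0,0,-0.191,-1,0.007,0.045,0,0,0,-0.286,-1,0.012,0.059,0,0,0,-0.382,-1,0.019,0.073,0,0,0,-0.477,-1,0.027,0.086,0,0,0,-0.573,-1,0.036,0.099,0,0,0,-0.668,-1,0.046,0.11,0,0,0,-0.764,-1]
}}

```text
time: 19.35
position: [0.5883, 0.0361, 0.1516]
tool_rot: [0.727, 3.051, 0.003]
ft_force: [11.0, -0.6, -7.5]
grip_width: 0.161
grip_force: 30.1
```

Run:
```python
from plan import *
from h import *
st()
im=ctrl.get_image("scene");cv2.imwrite("pics/s5.png",cv2.resize(im["pixels"][145:325,255:435,::-1],(540,540),interpolation=cv2.INTER_CUBIC))
```

```text
t 19.35 p [0.5883 0.0361 0.1516] xaz 2.674 tiltz -1.0 j [ 0.65  0.37 -0.92  1.68  0.31  1.24  0.77] F [11.  -0.6 -7.5] g 0.161109291112873 30.061191036365926
```

View pics/s5.png

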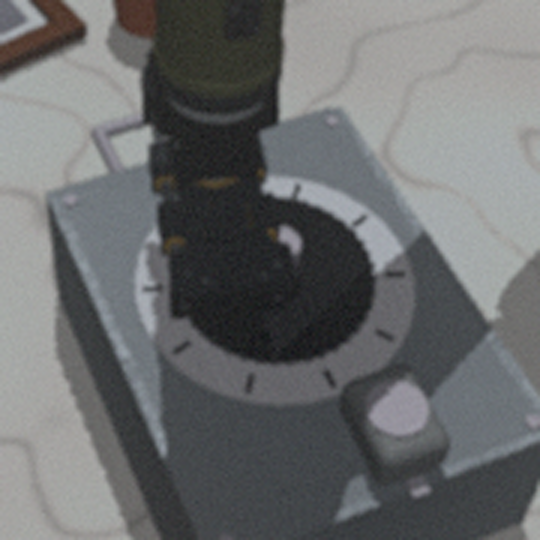

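The gripper covers the 8–9 sector and the dial follows; forces are a modest 11 N. On to 7 and pause.

Call:
{"api": "jog_arm", "payload": {
  "moves": [0.001,0.011,0,0,0,-0.07,-1,0.002,0.022,0,0,0,-0.139,-1,0.004,0.033,0,0,0,-0.209,-1,0.007,0.044,0,0,0,-0.279,-1,0.011,0.055,0,0,0,-0.349,-1,0.015,0.065,0,0,0,-0.419,-1,0.02,0.075,0,0,0,-0.489,-1,0.026,0.085,0,0,0,-0.558,-1]
}}

```text
time: 20.4
position: [0.5934, 0.0633, 0.1516]
tool_rot: [-0.183, 3.129, 0.003]
ft_force: [11.8, 0.5, -9.9]
grip_width: 0.161
grip_force: 30.0
```

Call:
{"api": "jog_arm", "payload": {
  "moves": [0,0,0,0,0,0,-1,0,0,0,0,0,0,-1,0,0,0,0,0,0,-1,0,0,0,0,0,0,-1,0,0,0,0,0,0,-1,0,0,0,0,0,0,-1,0,0,0,0,0,0,-1,0,0,0,0,0,0,-1]
}}

```text
time: 21.4
position: [0.5934, 0.0636, 0.1516]
tool_rot: [-0.181, 3.129, 0.003]
ft_force: [14.0, 2.4, -8.9]
grip_width: 0.158
grip_force: 30.0
```

Run:
```python
from plan import *
from h import *
st()
```

```text
t 21.4 p [0.5934 0.0636 0.1516] xaz -3.026 tiltz -1.0 j [ 0.67  0.43 -1.03  1.66  0.38  1.27  1.25] F [14.   2.4 -8.9] g 0.1577484778753862 30.014654863625765
```

Call:
{"api": "jog_arm", "payload": {
  "moves": [0.001,-0.02,0,0,0,0.124,-1,0.005,-0.04,0,0,0,0.249,-1,0.012,-0.059,0,0,0,0.374,-1,0.02,-0.077,0,0,0,0.499,-1,0.032,-0.093,0,0,0,0.623,-1,0.045,-0.109,0,0,0,0.748,-1,0.06,-0.122,0,0,0,0.873,-1,0.076,-0.133,0,0,0,0.997,-1]
}}

```text
time: 22.4
position: [0.5743, 0.0198, 0.1516]
tool_rot: [1.413, 2.801, 0.004]
ft_force: [9.4, -2.1, -6.5]
grip_width: 0.158
grip_force: 30.0
```

Call:
{"api": "jog_arm", "payload": {
  "moves": [0.001,-0.02,0,0,0,0.125,-1,0.005,-0.04,0,0,0,0.25,-1,0.012,-0.059,0,0,0,0.375,-1,0.02,-0.077,0,0,0,0.5,-1,0.032,-0.094,0,0,0,0.625,-1,0.045,-0.109,0,0,0,0.75,-1,0.06,-0.122,0,0,0,0.875,-1,0.077,-0.133,0,0,0,1,-1]
}}

```text
time: 23.4
position: [0.527, 0.0145, 0.1515]
tool_rot: [2.626, 1.721, 0.002]
ft_force: [5.7, -3.2, -3.6]
grip_width: 0.161
grip_force: 30.0
```

Call:
{"api": "jog_arm", "payload": {
  "moves": [0.001,-0.02,0,0,0,0.125,-1,0.005,-0.04,0,0,0,0.25,-1,0.012,-0.059,0,0,0,0.375,-1,0.02,-0.077,0,0,0,0.5,-1,0.032,-0.094,0,0,0,0.625,-1,0.045,-0.109,0,0,0,0.75,-1,0.06,-0.122,0,0,0,0.875,-1,0.077,-0.133,0,0,0,1,-1]
}}

```text
time: 24.4
position: [0.4989, 0.0525, 0.1515]
tool_rot: [-3.136, -0.179, -0.001]
ft_force: [3.7, -1.8, -2.9]
grip_width: 0.158
grip_force: 30.0
```

Call:
{"api": "jog_arm", "payload": {
  "moves": [0,0,0,0,0,0,-1,0,0,0,0,0,0,-1,0,0,0,0,0,0,-1,0,0,0,0,0,0,-1,0,0,0,0,0,0,-1,0,0,0,0,0,0,-1,0,0,0,0,0,0,-1,0,0,0,0,0,0,-1]
}}

```text
time: 25.4
position: [0.4989, 0.0525, 0.1515]
tool_rot: [-3.136, -0.186, -0.001]
ft_force: [4.7, 0.9, -3.2]
grip_width: 0.16
grip_force: 30.0
```

Call:
{"api": "jog_arm", "payload": {
  "moves": [0,0,0,0,0,0,0,0,0,0,0,0,0,0,0,0,0,0,0,0,0,0,0,0,0,0,0,0,0,0,0,0,0,0,0,0,0,-0.1,0,0,0,0,0,0,-0.25,0,0,0,0,0,0,-0.4,0,0,0,0]
}}

```text
time: 26.4
position: [0.4985, 0.052, 0.2726]
tool_rot: [3.136, 0.185, -0.001]
ft_force: [0.4, -0.2, -0.2]
grip_width: 0.498
grip_force: 0.0
```

Run:
```python
from plan import *
from h import *
st()
im=ctrl.get_image("scene");cv2.imwrite("pics/s6.png",cv2.resize(im["pixels"][145:325,255:435,::-1],(540,540),interpolation=cv2.INTER_CUBIC))
c=[.4994,.0525,.2716,.1146]
h=np.array([.505,-.147])
c=lin(c,[*h,.20,-.2]);print(c)
c=lin(c,[*h,.09,-.2],6);print(c)
u=np.array([np.cos(F),np.sin(F)])
c=lin(c,[*(h+u*.094),.09,-.2]);print(c)
```

```text
t 26.4 p [0.4985 0.052  0.2726] xaz 0.118 tiltz -1.0 j [ 0.52  0.01 -0.67  1.71  0.01  1.42 -1.61] F [ 0.4 -0.2 -0.2] g 0.4975480116354001 0.0
[[-0.007, 0.083, 0.03, 0.0, 0.0, 0.038], [-0.014, 0.166, 0.06, 0.0, 0.0, 0.075], [-0.022, 0.249, 0.089, 0.0, 0.0, 0.113], [-0.029, 0.331, 0.119, 0.0, 0.0, 0.15], [-0.036, 0.414, 0.149, 0.0, 0.0, 0.188], [-0.043, 0.497, 0.179, 0.0, 0.0, 0.225], [-0.05, 0.58, 0.209, 0.0, 0.0, 0.263], [-0.057, 0.663, 0.239, 0.0, 0.0, 0.3]]
[np.float64(0.5051562456885813), np.float64(-0.14705070943389978), np.float64(0.19990000000000002), np.float64(-0.19955926535897933)]
[[0.0, 0.0, 0.061, 0.0, 0.0, 0.0], [0.0, 0.0, 0.122, 0.0, 0.0, 0.0], [0.0, 0.0, 0.183, 0.0, 0.0, 0.0], [0.0, 0.0, 0.244, 0.0, 0.0, 0.0], [0.0, 0.0, 0.305, 0.0, 0.0, 0.0], [-0.001, 0.0, 0.366, 0.0, 0.0, 0.0], [-0.001, 0.0, 0.366, 0.0, 0.0, 0.0], [-0.001, 0.0, 0.366, 0.0, 0.0, 0.0]]
[np.float64(0.5048621994756491), np.float64(-0.1469912382252331), np.float64(0.0901), np.float64(-0.19955926535897933)]
[[0.0, 0.039, 0.0, 0.0, 0.0, 0.0], [0.0, 0.078, 0.0, 0.0, 0.0, 0.0], [0.0, 0.117, 0.0, 0.0, 0.0, 0.0], [0.0, 0.157, 0.0, 0.0, 0.0, 0.0], [0.0, 0.196, 0.0, 0.0, 0.0, 0.0], [0.0, 0.235, 0.0, 0.0, 0.0, 0.0], [0.0, 0.274, 0.0, 0.0, 0.0, 0.0], [0.001, 0.313, 0.0, 0.0, 0.0, 0.0]]
[np.float64(0.4865417573759147), np.float64(-0.23908717408165558), np.float64(0.0901), np.float64(-0.19955926535897933)]
```

View pics/s6.png

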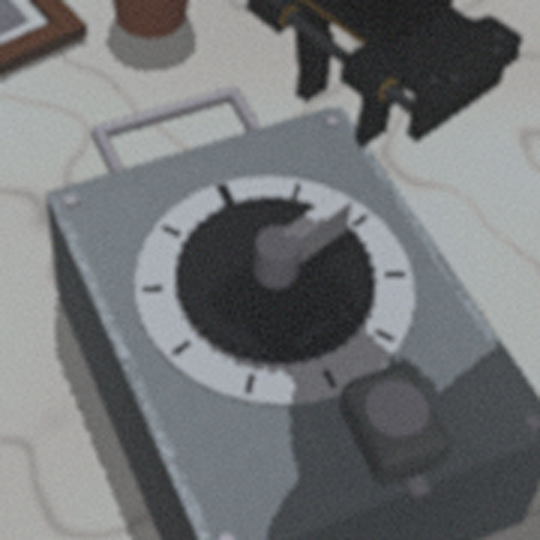

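The vane points at mark 2 (360,217). Now the handle.

Call:
{"api": "jog_arm", "payload": {
  "moves": [-0.007,0.083,0.03,0,0,0.04,0,-0.014,0.166,0.06,0,0,0.075,0,-0.022,0.249,0.09,0,0,0.11,0,-0.03,0.331,0.12,0,0,0.15,0,-0.036,0.414,0.15,0,0,0.19,0,-0.043,0.5,0.18,0,0,0.225,0,-0.05,0.58,0.21,0,0,0.26,0,-0.057,0.663,0.239,0,0,0.3,0]
}}

```text
time: 27.45
position: [0.5052, -0.1491, 0.1991]
tool_rot: [3.126, -0.312, 0.0]
ft_force: [-0.1, -0.8, 0.5]
grip_width: 0.502
grip_force: 0.0
```

Call:
{"api": "jog_arm", "payload": {
  "moves": [0,0,0.05,0,0,0,0,0,0,0.1,0,0,0,0,0,0,0.16,0,0,0,0,0,0,0.22,0,0,0,0,0,0,0.28,0,0,0,0,0,0,0.33,0,0,0,0,0,0,0.366,0,0,0,0,0,0,0.366,0,0,0,0]
}}

```text
time: 28.45
position: [0.5047, -0.1474, 0.0891]
tool_rot: [-3.126, 0.308, 0.002]
ft_force: [0.0, -0.2, -0.0]
grip_width: 0.499
grip_force: 0.0
```

Call:
{"api": "jog_arm", "payload": {
  "moves": [0,0,0,0,0,0,-0.3,0,0,0,0,0,0,-0.6,0,0,0,0,0,0,-1,0,0,0,0,0,0,-1,0,0,0,0,0,0,-1,0,0,0,0,0,0,-1,0,0,0,0,0,0,-1,0,0,0,0,0,0,-1],
  "newtons": 25
}}

```text
time: 29.45
position: [0.5055, -0.1471, 0.0902]
tool_rot: [-3.126, 0.307, -0.001]
ft_force: [-0.2, 2.3, 2.8]
grip_width: 0.128
grip_force: 25.0
```

```bash
python3 -c "
from plan import *
st()"
```

```text
t 29.45 p [ 0.5055 -0.1471  0.0902] xaz -0.196 tiltz -1.0 j [ 0.68  0.2  -0.49  1.9   0.11  1.07 -1.62] F [-0.2  2.3  2.8] g 0.12803302397956254 24.9999538064003
```

Bar gripped (11 mm wide). Pull 94 mm.

Call:
{"api": "jog_arm", "payload": {
  "moves": [0,0.04,0,0,0,0,-1,0,0.08,0,0,0,0,-1,0,0.12,0,0,0,0,-1,0,0.16,0,0,0,0,-1,0,0.2,0,0,0,0,-1,0,0.24,0,0,0,0,-1,0,0.28,0,0,0,0,-1,0,0.31,0,0,0,0,-1]
}}

```text
time: 30.45
position: [0.4876, -0.2344, 0.0901]
tool_rot: [-3.118, 0.307, 0.001]
ft_force: [1.8, 22.3, 10.3]
grip_width: 0.127
grip_force: 25.0
```

```bash
python3 -c "
from plan import *
st()
s=ctrl.get_state();print((s['position'][:2]-[.5055,-.1471])@[np.cos(F),np.sin(F)])"
```

```text
t 30.45 p [ 0.4876 -0.2344  0.0901] xaz -0.196 tiltz -1.0 j [ 0.78  0.23 -0.42  1.86  0.1   1.07 -1.44] F [ 1.8 22.3 10.3] g 0.12703368966875989 25.00004008412361
0.08916672678802003
```

At the stop (89 mm, 22 N). Release and lift.

Call:
{"api": "jog_arm", "payload": {
  "moves": [0,0,0,0,0,0,-0.4,0,0,0,0,0,0,0,0,0,0,0,0,0,0,0,0,0,0,0,0,0,0,0,-0.1,0,0,0,0,0,0,-0.25,0,0,0,0,0,0,-0.4,0,0,0,0,0,0,-0.6,0,0,0,0]
}}

```text
time: 31.45
position: [0.4859, -0.2391, 0.2703]
tool_rot: [-3.126, 0.309, 0.004]
ft_force: [0.3, 0.1, 0.5]
grip_width: 0.5
grip_force: 0.0
```

Call:
{"api": "jog_arm", "payload": {
  "moves": [0,0.1,-0.1,0,0,0,0,0,0.2,-0.2,0,0,0,0,0,0.3,-0.2,0,0,0,0,0,0.4,-0.2,0,0,0,0,0,0.5,-0.2,0,0,0,0,0,0.5,-0.2,0,0,0,0,0,0.5,-0.2,0,0,0,0,0,0.5,-0.2,0,0,0,0]
}}

```text
time: 32.45
position: [0.4584, -0.3846, 0.3301]
tool_rot: [-3.127, 0.305, -0.0]
ft_force: [0.8, 0.8, 0.1]
grip_width: 0.497
grip_force: 0.0
```

Run:
```python
from plan import *
from h import *
st()
im=ctrl.get_image("scene");cv2.imwrite("pics/s7.png",im["pixels"][:,:,::-1])
```

```text
t 32.45 p [ 0.4584 -0.3846  0.3301] xaz -0.195 tiltz -1.0 j [ 0.93  0.2  -0.32  1.4   0.06  1.55 -1.16] F [0.8 0.8 0.1] g 0.496780237655911 0.0
```

View pics/s7.png

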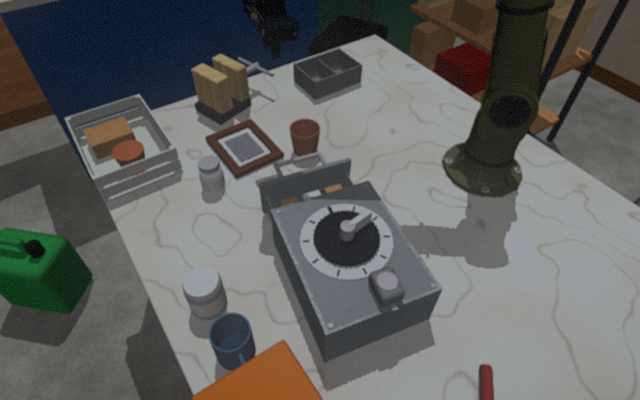

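The drawer stands open (front at 305,185), the vane is on 2 (370,215), and the tape measure (387,287), frame, pot and jar are where they were.

```bash
python3 -c "
from bench import ctrl
print(ctrl.close_job())"
```

```text
the job is handed in; nothing more can be done
None
```

The lock box is open: the dial went right to 4, left past zero to 7, right past zero to 2 and was left there, the drawer is pulled to its stop, the bystanders look unmoved in the last picture, and the job was handed in at about 32 s.

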